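Snap the lunch box shut

ROBOT

A 7-joint arm with a two-finger parallel gripper is mounted at the origin on a cart in front of the work surface, level with it; the furniture and walls round the work are solid. World frame = base frame: x ahead of the robot, y to its left, z up, the work surface at z = 0. Lengths are in mm, angles in rad, forces in N, time in s.
With the tool pointing down it reaches from about 425 to 925 mm from the base axis. Payload 6.8 kg.
Tool frame: the origin (TCP) lies at the very end of the fingers, on their centre line; the grasp point (between the pads) lies 19 mm behind it; z points along the fingers, y is the direction in which the jaws open and shut (so a half turn about z gives the same grasp; the last joint's range is limited). The gripper opens to 88 mm and grips with 3 to 60 N. Pads are 20 mm wide; open, the fingers measure 115 mm over their backs; the gripper's body (75 mm by 178 mm) begins 61 mm behind the grasp point.
Start: joints at [-0.108, 0.477, 0.022, 1.555, -0.011, 1.109, -0.083], TCP at [675.017, 0.007, 222.664] pointing down, gripper open.
Joint ranges: [-2.96, 2.96], [-0.34, 2.1], [-1.41, 1.46], [0.24, 2.44], [-1.37, 4.51], [0.17, 1.92], [-2.96, 2.96]. Speed limits (rad/s): [2.39, 2.39, 3.14, 3.14, 3.14, 3.14, 3.14].

INTERFACE

Orientations are given as [roll, pitch, yaw] about the fixed x, y, z axes, in that order (R = Rz(yaw) Ry(pitch) Rx(roll)).
In Python, from plant import * gives the robot as it stands. The module is installed in compiled form; this text tells all that it offers.
- The arm moves only by the tool jog_arm, never from a script. Its argument "series" is a list of rows, each an object with "linear": the shift along the tool's x, y, z in cm, a list of three; "delta_rot": the turn, a rotation vector about the tool's x, y, z in rad, a list of three. In form: [{"linear": [tx, ty, tz], "delta_rot": [wx, wy, wz]}, ...]. A call has exactly 8 rows; each row shifts and turns the pose as measured when the row begins, along the tool's axes as they then stand; what a row does not reach is not made up. A row lasts 1/10 s, in which the tool goes at most 50 mm and 8.59 degrees, less where a joint would pass 70% of its speed; a pose out of reach is approached as far as the arm can. A call is refused whole if a number of a shift passes 5 or a number of a turn 0.15, either way. A call with a gripper value outside its range is refused whole. "fingers" is the finger opening in cm, from 0 to 8.78, set as the call begins (left out, the last holds). The fingers move at their own pace and stop on an object; "newtons" is the grip in N (left out, the last holds). Time passes only in rows, so rows that do not move let the fingers close, or fill a call up. It gives the time, the measured TCP pose, the force and the opening at its end, in the units of the state.
- read_state(): the state, without advancing time (a new reading comes with each control period).
- camera(name): name is "scene" or "side" or "wrist"; returns a dict with "color" (384x512x3 uint8, red, green, blue), "mtx" (3x3 intrinsics, pixels), "dist_coeffs" ([k1, k2, p1, p2, k3] as OpenCV has them; the pictures are not rectified), "view" (4x4, takes a point from world to camera coordinates); the wrist camera has in their place "mount" (4x4, takes a point from camera to tool coordinates, whose origin is the TCP and whose axes are the flange's). Camera axes: x right, y up, looking along -z (the intrinsics and any distortion apply to the point x, -y, -z); pixel columns grow to the right and rows downward; lengths in mm; the calibration is good to about 2 mm. A picture is of the moment at which its call begins: read the wrist's pose just before it. There is no depth.
- finish_job(): hands the job in, once; it reports no verdict.
Trained networks look in a picture, given as the dict that the camera call returned (one of the last four; its "shot" number tells which), for a name from the list of things; names that differ only in an ending like _2 or _b are one class to them, and where a whole thing is asked for, a point or a joint stands for the part that bears it (a point fixed in the world has none). Each returns a list of dicts, best first, with "p" (0 to 1); they miss things now and then, are a little off and sometimes report something else, mostly with a low value. They report only what shows in the picture. A call takes as long as a camera call.
- boxes_of(picture, name): "pixel" ([column, row] in pixels, amid what is visible of it).
The state is a dict: "time": time; "joint_positions": joint angles; "joint_velocities": joint speeds; "joint_torque": joint torques, N m; "tcp_pos": TCP position; "tool_rot": TCP orientation; "contact_force": force on the tool from outside, world axes, zero at the start; "ft_torque": the same for the moment, N m; "gripper_width": opening from 0.0 (shut) to 1.0 (fully open).
Only numpy, scipy, OpenCV 4.12 (cv2) and the standard library are available. Lean on these libraries where they do the work, as an engineer would, in place of code of your own. Each camera call takes 0.05 s, during which the arm holds its last target.

TASK

The larger of the two lunch boxes on the desk has its lid on but its three clips still stand up: press each clip down all the way, until it lies flat on the lid. Leave the box standing where it is, and do not touch the smaller box beside it, which is still in use.

Things in the scene. Friction and masses are not known exactly. Their poses are not given: they have to be found in the camera images.
- lunch_box: Larger lunch box: grey tub, white lid, 150 mm along its x, 200 mm along its y, lid top 66 mm above the desk; loose, 0.9 kg. Origin: centre of its underside; x to its rear (hinge barrel on the lid's rear edge), y to its left, z up. A grey clip 40 mm wide stands at the middle of its front, left and right lid edge, rising outwards from a hinge line 34 mm inside that edge to 22-25 mm above the lid.
- lunch_box_front (a joint): Hinge of the large box's front clip (-x edge): 0 standing up at 34 degrees (starts at 0 to 0.12), 0.6 rad pressed flat, its upper face then 70 mm above the desk. Press straight down near the free end, at box x, y = (-0.068, 0) m. The hinge is stiff: needs about 6 N there, and stays as far down as it was pressed.
- lunch_box_left (a joint): Hinge of the large box's left clip (+y edge): 0 standing up at 34 degrees (starts at 0 to 0.12), 0.6 rad pressed flat, its upper face then 70 mm above the desk. Press straight down near the free end, at box x, y = (0, 0.093) m. The hinge is stiff: needs about 6 N there, and stays as far down as it was pressed.
- lunch_box_right (a joint): Hinge of the large box's right clip (-y edge): 0 standing up at 34 degrees (starts at 0 to 0.12), 0.6 rad pressed flat, its upper face then 70 mm above the desk. Press straight down near the free end, at box x, y = (0, -0.093) m. The hinge is stiff: needs about 6 N there, and stays as far down as it was pressed.
- snack_box: The smaller lunch box, same look, 110 x 110 mm, lid top 52 mm above the desk, with two clips standing up at its left and right edges to 77 mm above the desk; loose; to be left alone. Origin: centre of its underside.

How it is judged:
By the outcome, as a careful person would: the job done as asked, in the order asked, and still so for the second after the job is handed in, with the robot touching nothing.
It also fails if it takes over 40 s, if anything falls off the work surface, if the arm or the gripper's body presses on something with over 40 N, if the wrist force passes 120 N, or if a joint passes its speed limit or range.

## Working session

There is one attempt and no reset: what is moved stays moved. The work goes in short steps, Python scripts to look and compute and a tool call to move; the robot and the scene stay as the last step left them, time stands still between calls to the robot, and variables do not carry over. Pictures are saved under pics/ and viewed, and the job is handed in when it is done.

Besides the shell and the picture viewer there is one more tool, called after "Emit:" as a command line: name --argument value ..., lists and objects as JSON in quotes. jog_arm: Moves the arm, as the interface text tells. Its arguments: {"type":"object","properties":{"series":{"type":"array","items":{"type":"object","properties":{"linear":{"type":"array","items":{"type":"number"}},"delta_rot":{"type":"array","items":{"type":"number"}}}}},"fingers":{"type":"number"},"newtons":{"type":"number"}},"required":["series"]}

```bash
mkdir -p pics; cat > h.py <<'E'
from plant import *
import numpy as np, cv2, pickle
E
python3 - <<'E'
from h import *
s=read_state(); print(s)
out={}
for n in ["scene","side","wrist"]:
    p=camera(n); out[n]=p
    cv2.imwrite(f"pics/{n}0.png",cv2.cvtColor(p["color"],cv2.COLOR_RGB2BGR))
    for k in ["lunch_box","lunch_box_front","lunch_box_left","lunch_box_right","snack_box"]:
        print(n,k,boxes_of(p,k))
pickle.dump((s,out),open("p0.pkl","wb"))
for n in out: print({k:v for k,v in out[n].items() if k!="color"})
E
```

```text
{'time': 0.0, 'joint_positions': array([-0.10809389,  0.47776655,  0.02234184,  1.5564194 , -0.01153248,
        1.10928106, -0.08308244]), 'joint_velocities': array([ 0.00052253,  0.00070976, -0.00103758,  0.00096133, -0.00058311,
       -0.00041974,  0.00108954]), 'joint_torque': array([-1.31144458e-03, -5.82851672e+01,  1.53386436e+00, -2.72606850e+01,
       -5.43364382e-02,  1.69422745e-02,  2.21527275e-04]), 'tcp_pos': array([ 6.74416487e+02, -9.45866873e-03,  2.21717780e+02]), 'tool_rot': array([-3.13984887e+00,  1.00186552e-04,  1.57081343e+00]), 'contact_force': array([-0.87176941, -0.57709606,  1.09723215]), 'ft_torque': array([0.0184667 , 0.02002619, 0.02035621]), 'gripper_width': 0.9991348101872061}
scene lunch_box [{'pixel': [303.3, 184.6], 'p': 0.87}]
scene lunch_box_front [{'pixel': [324.8, 174.7], 'p': 0.65}]
scene lunch_box_left [{'pixel': [292.3, 183.1], 'p': 0.66}]
scene lunch_box_right [{'pixel': [306.8, 164.4], 'p': 0.57}]
scene snack_box [{'pixel': [212.1, 221.8], 'p': 0.59}]
side lunch_box [{'pixel': [294.0, 186.3], 'p': 0.7}, {'pixel': [194.1, 239.0], 'p': 0.1
[... 1586 characters left out ...]
 [ 0.00000000e+00,  0.00000000e+00,  0.00000000e+00,
         1.00000000e+00]]), 'shot': 2}
{'mtx': array([[301.24741511,   0.        , 253.38580857],
       [  0.        , 301.24741511, 190.53453428],
       [  0.        ,   0.        ,   1.        ]]), 'dist_coeffs': array([0.00511116, 0.        , 0.        , 0.        , 0.        ]), 'mount': array([[ 1.80931293e-04,  9.58560301e-01,  2.84889655e-01,
         7.76742047e+01],
       [ 9.99999980e-01, -1.96347622e-04,  2.55528623e-05,
         3.63128577e-01],
       [ 8.04313657e-05,  2.84889645e-01, -9.58560318e-01,
        -1.61888569e+02],
       [ 0.00000000e+00,  0.00000000e+00,  0.00000000e+00,
         1.00000000e+00]]), 'shot': 3}
```

```bash
cd pics; python3 -c "
import cv2
for n in ['scene','wrist']:
    a=cv2.imread(n+'0.png'); cv2.imwrite(n+'0b.png',cv2.resize(a,(768,576),interpolation=cv2.INTER_CUBIC))"
```

```text
(no output)
```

View pics/scene0b.png

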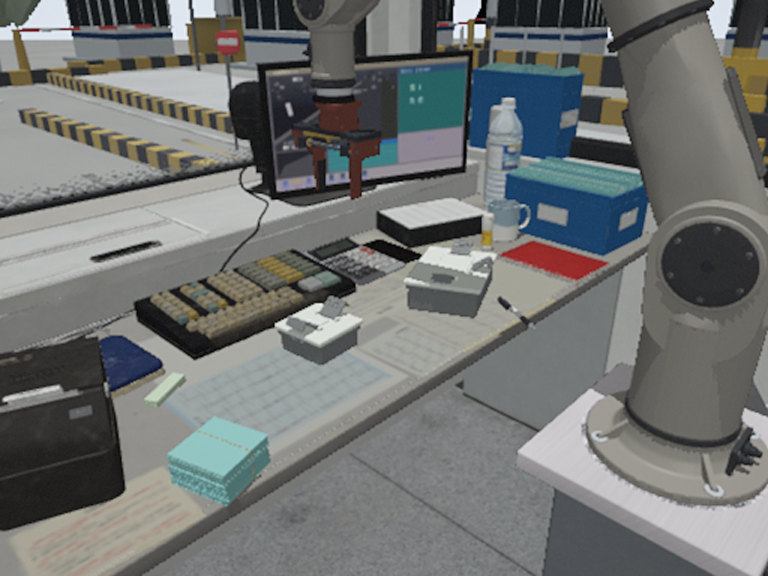

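View pics/side0.png

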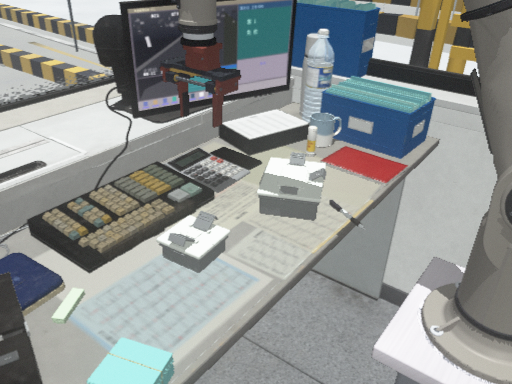

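View pics/wrist0b.png

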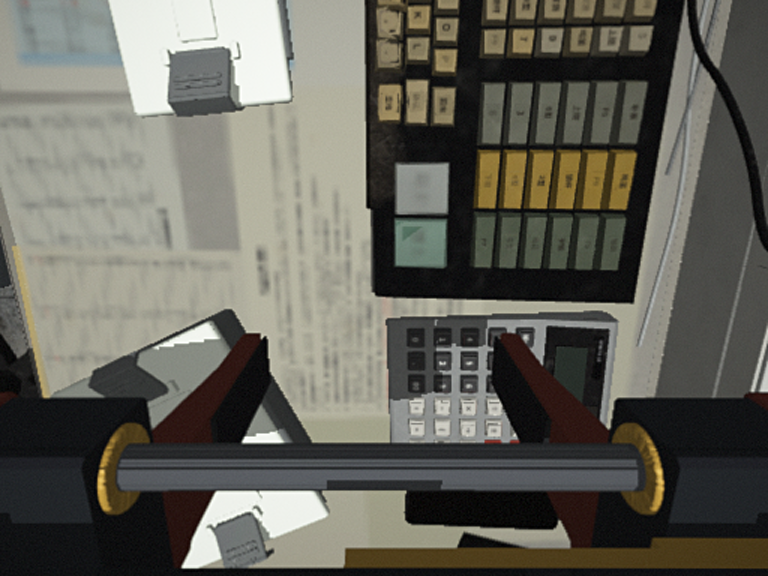

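```bash
cd pics; python3 -c "
import cv2
for n,(x,y) in {'scene':(255,145),'side':(245,140)}.items():
    a=cv2.imread(n+'0.png')[y:y+80,x:x+100]; cv2.imwrite(n+'0c.png',cv2.resize(a,(800,600),interpolation=cv2.INTER_CUBIC) if 0 else cv2.resize(a,None,fx=7,fy=7,interpolation=cv2.INTER_CUBIC))"
```

```text
(no output)
```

View pics/scene0c.png

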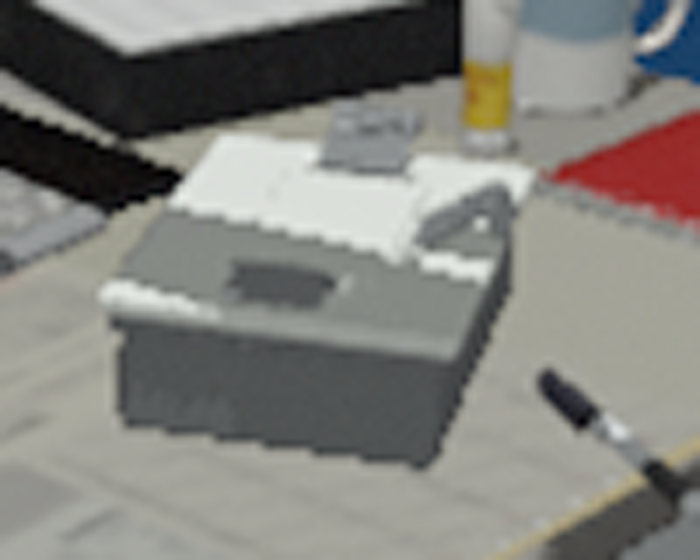

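View pics/side0c.png

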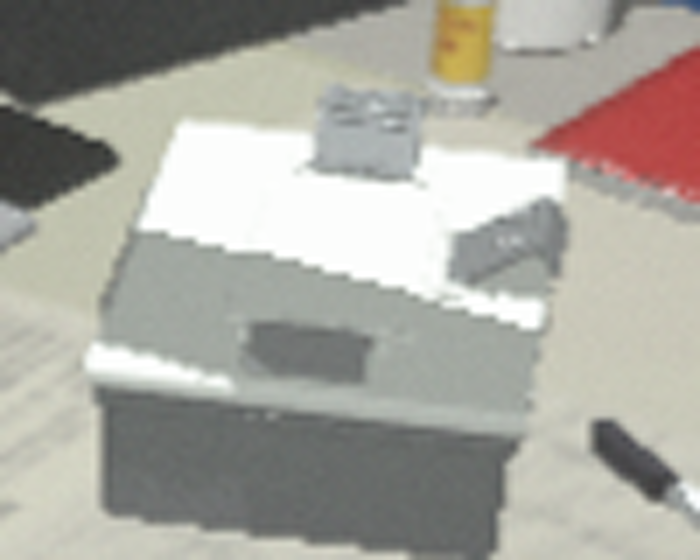

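```bash
cat >> h.py <<'E'
def proj(c,P):
    P=np.atleast_2d(P); V=c["view"]
    q=P@V[:3,:3].T+V[:3,3]; q=q*[1,-1,-1]
    return cv2.projectPoints(q.reshape(-1,1,3),np.zeros(3),np.zeros(3),c["mtx"],c["dist_coeffs"])[0].reshape(-1,2)
def box(p,B):
    x,y,a=p; B=np.atleast_2d(np.array(B,float)); c,s=np.cos(a),np.sin(a)
    return np.c_[x+c*B[:,0]-s*B[:,1], y+s*B[:,0]+c*B[:,1], B[:,2]]
def wview(c,s):
    from scipy.spatial.transform import Rotation as R
    T=np.eye(4);T[:3,:3]=R.from_euler('xyz',s["tool_rot"]).as_matrix();T[:3,3]=s["tcp_pos"]
    return dict(c,view=np.linalg.inv(T@c["mount"]))
E
python3 - <<'E'
from h import *
from scipy.optimize import least_squares
s,o=pickle.load(open("p0.pkl","rb"))
L=[[-75,100,66],[75,100,66],[75,-100,66],[-75,-100,66]]
ob={"scene":np.array([[450,355],[103,288],[212,135],[538,172]])/7+[255,145],"side":np.array([[525,428],[88,350],[182,122],[568,160]])/7+[245,140]}
W=wview(o["wrist"],s)
def f(p,ks=("scene","side")):
    return np.concatenate([(proj(o[k],box(p,L))-ob[k]).ravel() for k in ks])
for ks in (("scene",),("side",),("scene","side")):
    r=least_squares(lambda p:f(p,ks),[600,-150,0.3]); print(ks,r.x,np.round(r.fun,1))
p=r.x
print("clips",box(p,[[-68,0,70],[0,93,70],[0,-93,70]]))
im=cv2.cvtColor(o["wrist"]["color"],cv2.COLOR_RGB2BGR)
for z,col in((66,(0,0,255)),):
    cv2.polylines(im,[np.int32(proj(W,box(p,L)))],True,col)
for q in proj(W,box(p,[[-68,0,80],[0,93,80],[0,-93,80]])): cv2.circle(im,tuple(int(v) for v in q),3,(0,255,0),1)
cv2.imwrite("pics/w1.png",im)
# snack clip pixels -> rough via scene 
print(proj(W,box(p,[[0,93,80],[0,-93,80],[-68,0,80]])))
for k in("scene","side"):
    c=o[k];px={"scene":[212.1,221.8],"side":[192.9,238.2]}[k]
    print(k,least_squares(lambda v:proj(c,[v[0],v[1],45])[0]-px,[600,150]).x)
E
```

```text
('scene',) [ 5.13636450e+02 -1.60095346e+02  4.42042259e-01] [ 0.8 -1.3 -1.4  1.5  0.9 -0.2 -0.2 -0.3]
('side',) [ 5.17371009e+02 -1.65501771e+02  4.32842246e-01] [ 0.5 -1.3 -1.1  1.6  0.1 -0.8  0.5  0.1]
('scene', 'side') [ 5.16303163e+02 -1.63697209e+02  4.36412638e-01] [ 0.5 -1.9 -1.4  0.8  1.2 -0.7 -0.1 -0.7  0.7 -0.9 -1.1  2.1 -0.1 -0.5
  0.4  0.4]
clips [[ 454.67654249 -192.44020114   70.        ]
 [ 476.99289485  -79.41374221   70.        ]
 [ 555.61343198 -247.98067592   70.        ]]
[[ 75.98725764 247.93491018]
 [159.85800805 367.86953593]
 [ 73.03583901 331.80924354]]
scene [530.11313122 182.5015238 ]
side [550.53752157 167.3588544 ]
```

View pics/w1.png

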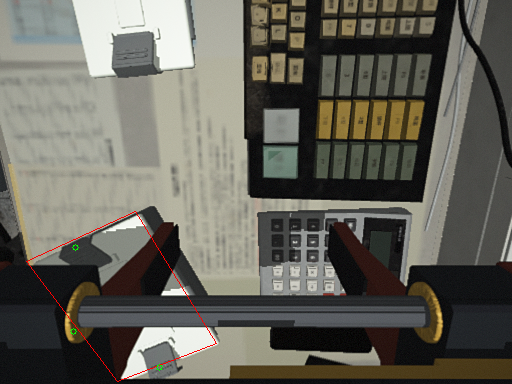

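Emit:
jog_arm --series '[{"linear":[-1,-2.5,0.8],"delta_rot":[0,0,0]},{"linear":[-1,-2.5,0.8],"delta_rot":[0,0,0]},{"linear":[-1,-2.5,0.8],"delta_rot":[0,0,0]},{"linear":[-1,-2.5,0.8],"delta_rot":[0,0,0]},{"linear":[-1,-2.5,0.8],"delta_rot":[0,0,0]},{"linear":[-1,-2.5,0.8],"delta_rot":[0,0,0]},{"linear":[-1,-2.5,0.8],"delta_rot":[0,0,0]},{"linear":[-1,-2.2,0.8],"delta_rot":[0,0,0]}]' --fingers 0 --newtons 20

```text
time: 1.7
tcp_pos: [475.0, -80.5, 157.1]
tool_rot: [3.135, -0.001, 1.574]
contact_force: [0.4, -0.6, 0.1]
gripper_width: 0.307
```

```bash
python3 - <<'E'
from h import *
s=read_state(); print(s["time"],s["tcp_pos"],s["tool_rot"],s["contact_force"],s["gripper_width"])
c=camera("wrist"); pickle.dump((s,c),open("p1.pkl","wb"))
for k in ["lunch_box_front","lunch_box_left","lunch_box_right"]: print(k,boxes_of(c,k))
W=wview(c,s);p=[516.3,-163.7,.436]
im=cv2.cvtColor(c["color"],cv2.COLOR_RGB2BGR)
im=cv2.resize(im,None,fx=1.5,fy=1.5)
L=[[-75,100,66],[75,100,66],[75,-100,66],[-75,-100,66]]
cv2.polylines(im,[np.int32(1.5*proj(W,box(p,L)))],True,(0,0,255))
for q in proj(W,box(p,[[-68,0,85],[0,93,85],[0,-93,85]])): cv2.circle(im,tuple(int(1.5*v) for v in q),4,(0,255,0),1)
cv2.imwrite("pics/w2.png",im)
E
```

```text
1.7 [475.02029947 -80.48005035 157.06497517] [ 3.13474435e+00 -1.21914960e-03  1.57445728e+00] [ 0.35733926 -0.55491987  0.13528721] 0.30683580300780205
lunch_box_front [{'pixel': [248.3, 326.3], 'p': 0.62}]
lunch_box_left [{'pixel': [260.7, 206.0], 'p': 0.78}]
lunch_box_right []
```

View pics/w2.png

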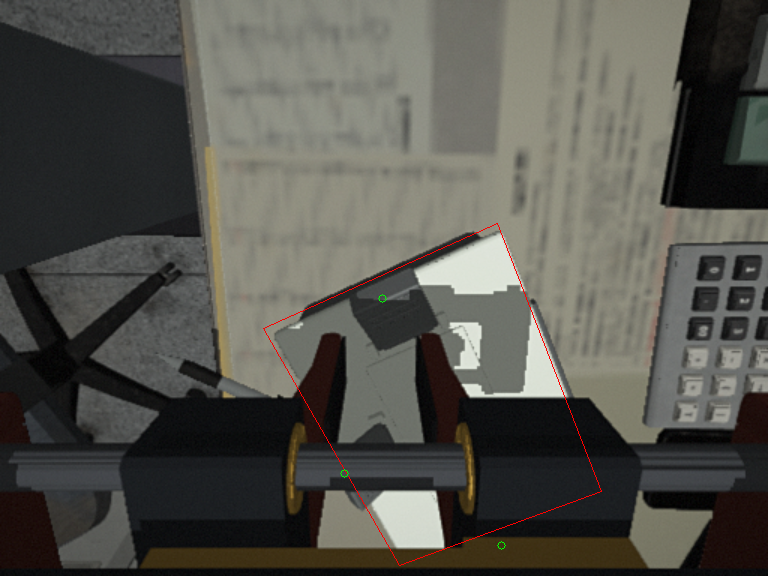

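Emit:
jog_arm --series '[{"linear":[-0.2,0.5,0.8],"delta_rot":[0,0,0]},{"linear":[0,0,0.8],"delta_rot":[0,0,0]},{"linear":[0,0,0.8],"delta_rot":[0,0,0]},{"linear":[0,0,0.8],"delta_rot":[0,0,0]},{"linear":[0,0,0.8],"delta_rot":[0,0,0]},{"linear":[0,0,0.8],"delta_rot":[0,0,0]},{"linear":[0,0,0.8],"delta_rot":[0,0,0]},{"linear":[0,0,0.5],"delta_rot":[0,0,0]}]'

```text
time: 2.7
tcp_pos: [487.0, -80.0, 91.9]
tool_rot: [3.131, -0.002, 1.578]
contact_force: [0.3, -0.2, -0.7]
gripper_width: 0.009
```

Emit:
jog_arm --series '[{"linear":[-0.15,-0.4,0],"delta_rot":[0,0.01,0.007]},{"linear":[-0.15,-0.3,0.2],"delta_rot":[0,0,0]},{"linear":[0,0,0.3],"delta_rot":[0,0,0]},{"linear":[0,0,0.3],"delta_rot":[0,0,0]},{"linear":[0,0,0.3],"delta_rot":[0,0,0]},{"linear":[0,0,0.3],"delta_rot":[0,0,0]},{"linear":[0,0,0.3],"delta_rot":[0,0,0]},{"linear":[0,0,0.2],"delta_rot":[0,0,0]}]'

```text
time: 3.5
tcp_pos: [476.9, -78.1, 74.0]
tool_rot: [3.135, -0.019, 1.572]
contact_force: [-2.1, 1.6, 3.8]
gripper_width: 0.008
```

Emit:
jog_arm --series '[{"linear":[-0.1,0.1,0],"delta_rot":[0.015,0,0]},{"linear":[0,0,0.2],"delta_rot":[0,0,0]},{"linear":[0,0,0.2],"delta_rot":[0,0,0]},{"linear":[0,0,0.2],"delta_rot":[0,0,0]},{"linear":[0,0,0.2],"delta_rot":[0,0,0]},{"linear":[0,0,0.2],"delta_rot":[0,0,0]},{"linear":[0,0,0.2],"delta_rot":[0,0,0]},{"linear":[0,0,0.2],"delta_rot":[0,0,0]}]'

```text
time: 4.3
tcp_pos: [478.4, -78.6, 69.6]
tool_rot: [-3.132, -0.021, 1.57]
contact_force: [-9.4, 2.8, 29.9]
gripper_width: 0.006
```

Emit:
jog_arm --series '[{"linear":[0,0,-2],"delta_rot":[0,0,0]},{"linear":[0,0,-2.5],"delta_rot":[0.02,-0.008,0]},{"linear":[-2,-0.3,0],"delta_rot":[0,0,0]},{"linear":[-2,-0.4,0],"delta_rot":[0,0,0]},{"linear":[-2,-0.4,0],"delta_rot":[0,0,0]},{"linear":[-2,-0.3,0],"delta_rot":[0,0,0]},{"linear":[-2,-0.3,0],"delta_rot":[0,0,0]},{"linear":[-1.5,-0.3,0],"delta_rot":[0,0,0]}]'

```text
time: 5.1
tcp_pos: [460.8, -199.8, 115.5]
tool_rot: [-3.117, -0.009, 1.573]
contact_force: [0.1, 0.5, 0.5]
gripper_width: 0.0
```

```bash
python3 - <<'E'
from h import *
s=read_state(); print(s["time"],s["tcp_pos"],s["tool_rot"],s["contact_force"],s["gripper_width"])
c=camera("wrist"); pickle.dump((s,c),open("p2.pkl","wb"))
W=wview(c,s);p=[519.5,-167,.436]
im=cv2.cvtColor(c["color"],cv2.COLOR_RGB2BGR)
im=cv2.resize(im,None,fx=1.5,fy=1.5)
L=[[-75,100,66],[75,100,66],[75,-100,66],[-75,-100,66]]
cv2.polylines(im,[np.int32(1.5*proj(W,box(p,L)))],True,(0,0,255))
for q in proj(W,box(p,[[-68,0,85],[0,93,70],[0,-93,85]])): cv2.circle(im,tuple(int(1.5*v) for v in q),4,(0,255,0),1)
cv2.imwrite("pics/w3.png",im)
c=camera("side");im=cv2.cvtColor(c["color"],cv2.COLOR_RGB2BGR)[130:230,230:350]
cv2.imwrite("pics/s3.png",cv2.resize(im,None,fx=6,fy=6,interpolation=2))
E
```

```text
5.1 [ 460.76390791 -199.77068855  115.50805741] [-3.11672293 -0.00945236  1.57308092] [0.13858636 0.54742395 0.51464935] 0.0003202713229252289
```

View pics/w3.png

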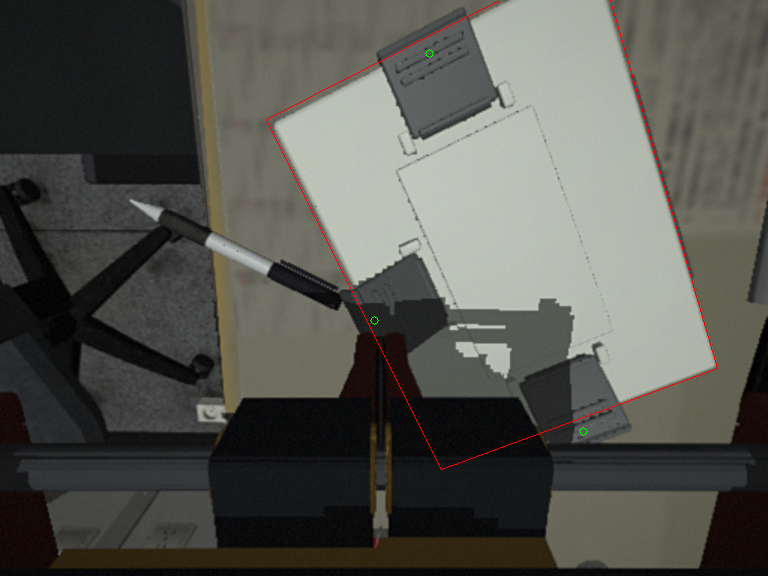

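View pics/s3.png

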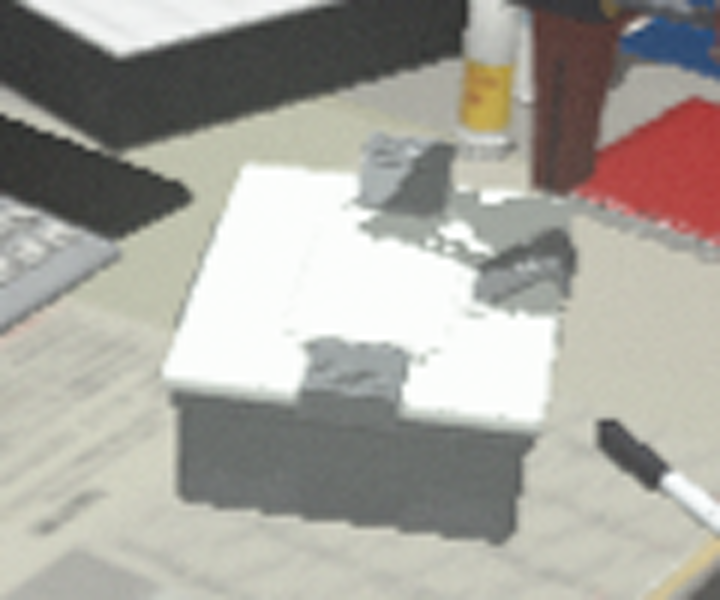

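Emit:
jog_arm --series '[{"linear":[0.3,-0.2,0],"delta_rot":[-0.025,-0.009,0]},{"linear":[0.1,-0.1,0],"delta_rot":[0,0,0]},{"linear":[0,0,0.6],"delta_rot":[0,0,0]},{"linear":[0,0,0.6],"delta_rot":[0,0,0]},{"linear":[0,0,0.4],"delta_rot":[0,0,0]},{"linear":[0,0,0.3],"delta_rot":[0,0,0]},{"linear":[0,0,0.2],"delta_rot":[0,0,0]},{"linear":[0,0,0],"delta_rot":[0,0,0]}]'

```text
time: 6.0
tcp_pos: [458.6, -193.7, 91.5]
tool_rot: [-3.14, -0.001, 1.573]
contact_force: [-0.2, -0.4, 1.1]
gripper_width: 0.006
```

Emit:
jog_arm --series '[{"linear":[-0.1,0,0.2],"delta_rot":[0,0,0]},{"linear":[0,0,0.3],"delta_rot":[0,0,0]},{"linear":[0,0,0.3],"delta_rot":[0,0,0]},{"linear":[0,0,0.3],"delta_rot":[0,0,0]},{"linear":[0,0,0.3],"delta_rot":[0,0,0]},{"linear":[0,0,0.3],"delta_rot":[0,0,0]},{"linear":[0,0,0.3],"delta_rot":[0,0,0]},{"linear":[0,0,0.2],"delta_rot":[0,0,0]}]'

```text
time: 6.8
tcp_pos: [451.4, -197.4, 70.4]
tool_rot: [-3.128, -0.001, 1.569]
contact_force: [-2.4, -0.4, 4.8]
gripper_width: 0.004
```

Emit:
jog_arm --series '[{"linear":[0,0,0.2],"delta_rot":[0,0,0]},{"linear":[0,0,0.2],"delta_rot":[0,0,0]},{"linear":[0,0,0.2],"delta_rot":[0,0,0]},{"linear":[0,0,0.2],"delta_rot":[0,0,0]},{"linear":[0,0,0.2],"delta_rot":[0,0,0]},{"linear":[0,0,0.2],"delta_rot":[0,0,0]},{"linear":[0,0,0.2],"delta_rot":[0,0,0]},{"linear":[0,0,0.2],"delta_rot":[0,0,0]}]'

```text
time: 7.6
tcp_pos: [451.5, -197.5, 69.4]
tool_rot: [-3.128, -0.004, 1.567]
contact_force: [-10.3, 4.0, 29.0]
gripper_width: 0.003
```

Emit:
jog_arm --series '[{"linear":[0,0,-2],"delta_rot":[0,0,0]},{"linear":[0,0,-2.5],"delta_rot":[-0.013,0,0]},{"linear":[0,0,-1.5],"delta_rot":[0,0,0]},{"linear":[-0.5,1,0],"delta_rot":[0,0,0]},{"linear":[-0.5,1,0],"delta_rot":[0,0,0]},{"linear":[-0.5,1,0],"delta_rot":[0,0,0]},{"linear":[0,0,0],"delta_rot":[0,0,0]},{"linear":[0,0,0],"delta_rot":[0,0,0]}]'

```text
time: 8.4
tcp_pos: [488.0, -214.0, 129.1]
tool_rot: [3.138, -0.004, 1.568]
contact_force: [-0.9, 0.1, 0.8]
gripper_width: 0.006
```

```bash
python3 - <<'E'
from h import *
from scipy.optimize import least_squares
s=read_state(); print(s["time"],s["tcp_pos"],s["tool_rot"],s["contact_force"],s["gripper_width"])
c=camera("wrist"); pickle.dump((s,c),open("p3.pkl","wb"))
W=wview(c,s);p=[519.5,-167,.436]
im=cv2.cvtColor(c["color"],cv2.COLOR_RGB2BGR)
im=cv2.resize(im,None,fx=1.5,fy=1.5)
L=[[-75,100,66],[75,100,66],[75,-100,66],[-75,-100,66]]
cv2.polylines(im,[np.int32(1.5*proj(W,box(p,L)))],True,(0,0,255))
for q in proj(W,box(p,[[-68,0,70],[0,93,70],[0,-93,85]])): cv2.circle(im,tuple(int(1.5*v) for v in q),4,(0,255,0),1)
cv2.imwrite("pics/w4.png",im)
c=camera("scene");im=cv2.cvtColor(c["color"],cv2.COLOR_RGB2BGR)
for n,px in dict(bottle=(329,141),glue=(324,164),mug=(339,158),tray=(275,160)).items():
    print(n,least_squares(lambda v:proj(c,[v[0],v[1],0])[0]-px,[600,-200]).x)
im=im[80:230,220:420]
cv2.imwrite("pics/s4.png",cv2.resize(im,None,fx=4,fy=4,interpolation=2))
E
```

```text
8.4 [ 487.97806027 -213.95408432  129.12249917] [ 3.13752289 -0.00388125  1.56824749] [-0.85688262  0.0538206   0.81674682] 0.006054569576839203
bottle [ 783.24596841 -699.39102106]
glue [ 633.25472015 -451.37155362]
mug [ 629.38481907 -545.61547941]
tray [ 795.42036459 -357.52721885]
```

View pics/w4.png

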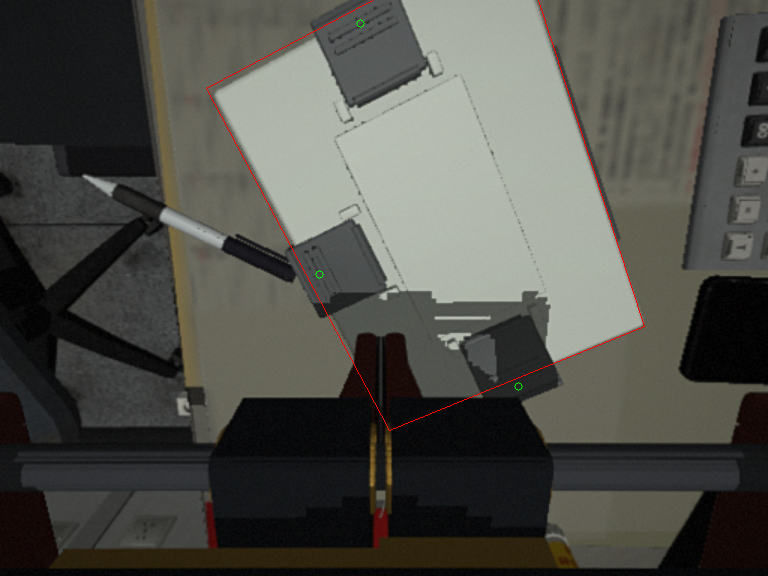

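View pics/s4.png

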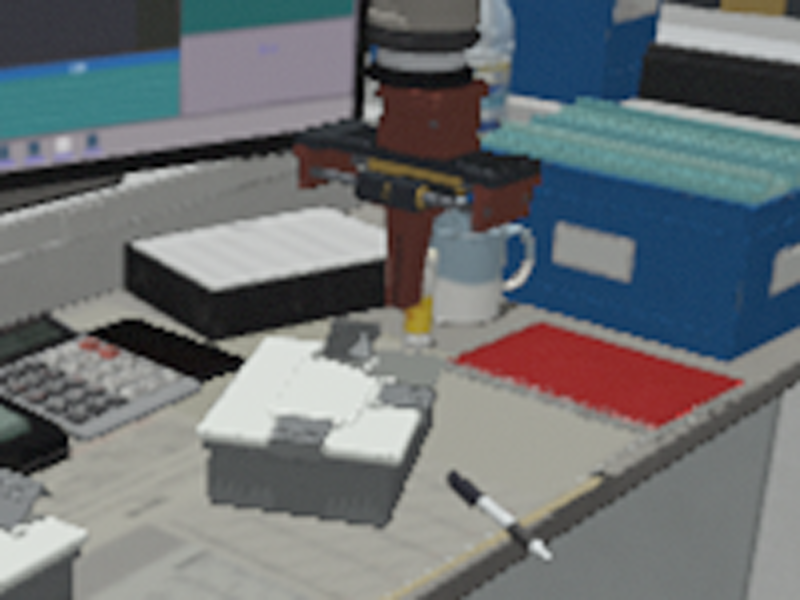

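Left and front clips lie flat, the box hasn't moved, and there's free space around the right clip.

Emit:
jog_arm --series '[{"linear":[-0.7,1.4,0],"delta_rot":[0,0,0]},{"linear":[-0.8,1.4,0],"delta_rot":[0,0,0]},{"linear":[-0.8,1.4,0],"delta_rot":[0,0,0]},{"linear":[-0.7,1.4,0.4],"delta_rot":[0,0,0]},{"linear":[-0.6,1.0,0.8],"delta_rot":[0,0,0]},{"linear":[0,0.3,0.8],"delta_rot":[0,0,0]},{"linear":[0,0,0.8],"delta_rot":[0,0,0]},{"linear":[0,0,0.3],"delta_rot":[0,0,0]}]'

```text
time: 9.3
tcp_pos: [554.5, -248.9, 93.7]
tool_rot: [-3.139, -0.007, 1.569]
contact_force: [-0.7, 0.4, -0.3]
gripper_width: 0.006
```

Emit:
jog_arm --series '[{"linear":[-0.2,0.4,0],"delta_rot":[0,0,0]},{"linear":[0,0,0.3],"delta_rot":[0,0,0]},{"linear":[0,0,0.3],"delta_rot":[0,0,0]},{"linear":[0,0,0.3],"delta_rot":[0,0,0]},{"linear":[0,0,0.3],"delta_rot":[0,0,0]},{"linear":[0,0,0.3],"delta_rot":[0,0,0]},{"linear":[0,0,0.3],"delta_rot":[0,0,0]},{"linear":[0,0,0.3],"delta_rot":[0,0,0]}]'

```text
time: 10.1
tcp_pos: [559.8, -255.2, 75.3]
tool_rot: [3.137, -0.0, 1.567]
contact_force: [-0.3, -2.0, 4.2]
gripper_width: 0.006
```

Emit:
jog_arm --series '[{"linear":[0,0,0.2],"delta_rot":[0,0,0]},{"linear":[0,0,0.2],"delta_rot":[0,0,0]},{"linear":[0,0,0.2],"delta_rot":[0,0,0]},{"linear":[0,0,0.2],"delta_rot":[0,0,0]},{"linear":[0,0,0.2],"delta_rot":[0,0,0]},{"linear":[0,0,0.2],"delta_rot":[0,0,0]},{"linear":[0,0,0.2],"delta_rot":[0,0,0]},{"linear":[0,0,0.2],"delta_rot":[0,0,0]}]'

```text
time: 10.9
tcp_pos: [560.4, -256.1, 69.7]
tool_rot: [3.136, -0.001, 1.565]
contact_force: [-7.2, 0.6, 21.5]
gripper_width: 0.002
```

Emit:
jog_arm --series '[{"linear":[0,0,0.2],"delta_rot":[0,0,0]},{"linear":[0,0,0.2],"delta_rot":[0,0,0]},{"linear":[0,0,0.2],"delta_rot":[0,0,0]},{"linear":[0,0,-2],"delta_rot":[0,0,0]},{"linear":[0,0,-3],"delta_rot":[0,0,0]},{"linear":[0,0,-4],"delta_rot":[0,0,0]},{"linear":[0,0,-4],"delta_rot":[0,0,0]},{"linear":[0,3,-2],"delta_rot":[0,0,0]}]'

```text
time: 11.7
tcp_pos: [582.7, -251.0, 217.1]
tool_rot: [-3.13, -0.013, 1.565]
contact_force: [0.8, -0.4, 0.4]
gripper_width: 0.006
```

Emit:
jog_arm --series '[{"linear":[0,3,0],"delta_rot":[0,0,0]},{"linear":[0,3,0],"delta_rot":[0,0,0]},{"linear":[0,3,0],"delta_rot":[0,0,0]},{"linear":[0,3,0],"delta_rot":[0,0,0]},{"linear":[0,3,0],"delta_rot":[0,0,0]},{"linear":[0,0,0],"delta_rot":[0,0,0]},{"linear":[0,0,0],"delta_rot":[0,0,0]},{"linear":[0,0,0],"delta_rot":[0,0,0]}]'

```text
time: 12.5
tcp_pos: [738.6, -239.8, 209.7]
tool_rot: [-3.123, -0.026, 1.574]
contact_force: [-0.7, -0.2, -0.5]
gripper_width: 0.009
```

```bash
python3 - <<'E'
from h import *
s=read_state(); print(s["time"],s["tcp_pos"],s["contact_force"])
c=camera("wrist");W=wview(c,s);p=[519.5,-167,.436]
im=cv2.resize(cv2.cvtColor(c["color"],cv2.COLOR_RGB2BGR),None,fx=1.5,fy=1.5)
L=[[-75,100,66],[75,100,66],[75,-100,66],[-75,-100,66]]
cv2.polylines(im,[np.int32(1.5*proj(W,box(p,L)))],True,(0,0,255))
cv2.imwrite("pics/w5.png",im)
for k,x,y in(("side",170,120),("scene",180,130)):
    c=camera(k);im=cv2.cvtColor(c["color"],cv2.COLOR_RGB2BGR)[y:y+140,x:x+190]
    cv2.imwrite(f"pics/{k}5.png",cv2.resize(im,None,fx=4,fy=4,interpolation=2))
E
```

```text
12.5 [ 738.59506761 -239.82312541  209.68793729] [-0.74751344 -0.19717346 -0.50370958]
```

View pics/w5.png

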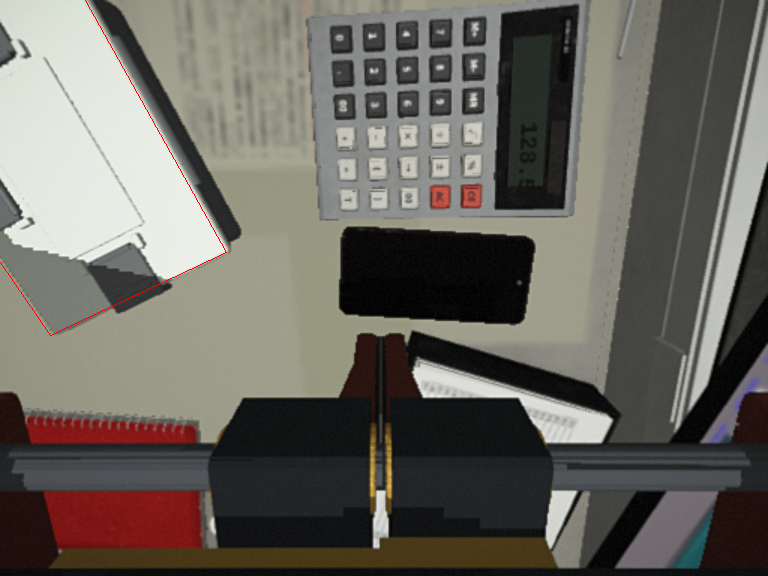

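View pics/side5.png

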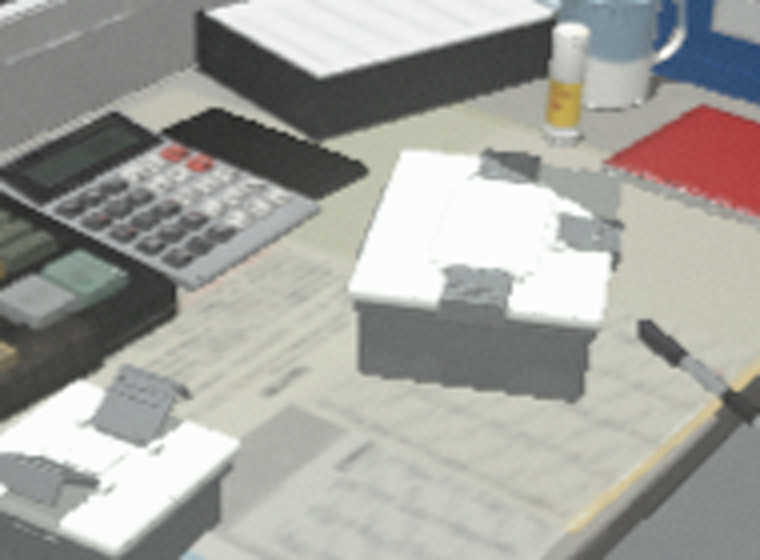

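View pics/scene5.png

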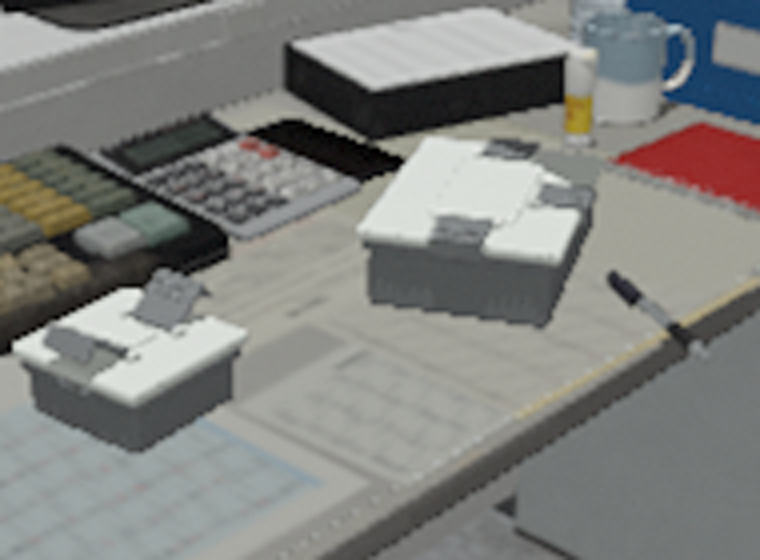

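```bash
python3 -c "
from plant import *
print(abs(read_state()['joint_velocities']).max()); print(finish_job())"
```

```text
0.009673520104281975
the job is handed in; nothing more can be done
None
```

All three clips on the larger lunch box (left, front, right, pressed in that order) are down, and the job is handed in at about 12.7 s of the 40 s allowed.

- **Clips:** I pressed each one with closed fingertips until the tip stopped at 69.4–69.7 mm, against the stated 70 mm for flat. The contact force read about 30 N on the left and front clips. It read 21.5 N on the right, so I pressed that one a little longer; I have no force reading from the end of that.
- **Box position:** The final side, scene and wrist pictures show all three clips flat. The wrist picture shows the lid still on its fitted outline, to about 1–2 mm.
- **Smaller box:** It was never approached, and its clips still stand in the final pictures.
- **End state:** The arm was clear of everything and practically still, with about 0 N of contact.

**Deviations:** The first position fit from the fixed cameras was about 4 mm off, and I corrected it with the wrist camera before pressing. The tip also landed up to about 7 mm off the intended press points, outward toward the clips' free ends. All three clips still went fully flat.

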